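# Lock the gold scale and clip its cover home

### The job

Put the bench scale away for the night: on its key row press the round key, then the square key, then the long key, one at a time, each right down and let back up. Then pick up the round cover by its rib and push it down over the round weighing platform until it snaps fully home and sits level, and finish still holding it pressed down with a steady push of about 15 newtons, not letting go. Leave the bottle, the jar and the bangle beside the scale where they are.

Things in the scene. Friction and masses are not known exactly. Their poses are not given: they have to be found in the camera images.
- scale: White bench scale fixed to the table, 290 by 200 mm, flat deck 50 mm above the table; on the robot's left or right, turned up to 20 degrees. Origin on the table; x to its back, y to its left, z up; housing from x = -165 to +125 mm. In front, a row of three keys at x = -100 mm (a dark display strip in front of them); behind, the round platform at x = +45, y = 0 mm.
- platform: The scale's fixed dark grey round weighing platform, steel disc on top: 110 mm diameter, 21 mm tall above the deck, top edge bevelled over the last 7 mm to 100 mm diameter. Origin on its axis at deck height. Three steel spring catches (round noses 12 mm above the deck, standing out 5 mm) round its side give the snap.
- platform_top (a point): Centre of the platform's flat top, 71 mm above the table, on which the cover's ceiling comes to rest. As a cover goes on, its lip meets the catches with the cover's underside about 16 mm above the deck; the push rises to about 9 N, then drops suddenly as it snaps over. Home, the underside is 2 mm above the deck.
- key_round (a joint): Round dark grey key, 24 mm diameter, one of three in the row at y = -50, 0, +50 mm of the scale (which key is where varies). Value 0 up, grows as pressed to 0.006 m at the bottom; a spring, about 1.3 N at the start and 4.4 N at the bottom, brings it back. It counts as pressed below 4 mm, with the two others up.
- key_square (a joint): Square dark grey key, 22 mm sides; otherwise like the round key.
- key_long (a joint): Long dark grey key, 42 mm by 13 mm, its length along the scale's x; otherwise like the round key.
- key_round_top (a point): Centre of the round key's top face, 11 mm above the deck (61 mm above the table) when up; moves with the key.
- key_square_top (a point): Centre of the square key's top face, 11 mm above the deck when up; moves with the key.
- key_long_top (a point): Centre of the long key's top face, 11 mm above the deck when up; moves with the key.
- cover: Loose white round snap cover, 132 mm outer diameter, about 160 g, lying right way up on the table. Origin at the centre of its underside (lower rim). Flat top 23 mm above the origin, inside ceiling 19 mm, 114 mm opening inside the lip. A straight rib stands on its top. It fits the platform at any yaw.
- cover_rib (a point): Centre of the top edge of the cover's rib, 53 mm above the cover's underside. The rib is 70 mm long (along the cover's x), 14 mm thick (y) and 30 mm tall above the cover's flat top, to be pinched from above.
- bottle: Bystander: white plastic bottle, 56 mm diameter, 130 mm tall, loose; origin under its centre.
- jar: Bystander: amber glass jar, 64 mm diameter, 70 mm tall, loose; origin under its centre.
- bangle: Bystander: gold-coloured bangle lying flat, 70 mm outer diameter, 6 mm thick, loose; origin at its centre on the table.
Things that resemble listed ones, but are neither listed nor needed, are in the scene too. Leave any pink or turquoise look-alike of the cover alone.

How it is judged:
On the way, in this order (a step that is already met when the one before it is completed fails the run):
1. the round key is pressed down (over 4 mm) with the other keys up (value of joint key_round above 0.004 m and value of joint each of key_square, key_long below 0.0015 m), for 0.05 s.
2. the square key is pressed down (over 4 mm) with the other keys up (value of joint key_square above 0.004 m and value of joint each of key_round, key_long below 0.0015 m), for 0.05 s.
3. the long key is pressed down (over 4 mm) with the other keys up (value of joint key_long above 0.004 m and value of joint each of key_round, key_square below 0.0015 m), for 0.05 s.
4. the cover is snapped home on the platform, keys up (z of cover in the frame of scale between 0.049 and 0.054 m and horizontal distance between cover and platform_top below 0.004 m and angle between cover's own z axis and vertical below 0.05 rad and value of joint each of key_round, key_square, key_long below 0.0015 m), for 0.2 s.
At the end, for the whole second after the job is handed in: The cover sits home: its underside 2 mm above the deck (up to 2 mm higher allowed), within 4 mm of the platform's axis and level within 0.05 rad; all keys are up; the fingers are on the cover and keep it pressed on the platform with more than 5 N and less than 50 N (all of step 4 and contact force between cover and platform between 5 and 50 N and contact force between the fingers and cover above 3 N); the arm keeps its last pose, push and grip.
It fails at once if the bottle is moved by more than 30 mm (distance of bottle from where it was at the start of the episode above 0.03 m).
It fails at once if the jar is moved by more than 30 mm (distance of jar from where it was at the start of the episode above 0.03 m).
It fails at once if the bangle is moved by more than 30 mm (distance of bangle from where it was at the start of the episode above 0.03 m).
It also fails if it takes over 54 s, if anything falls off the work surface, if the arm or the gripper's body presses on something with over 40 N, if the wrist force passes 120 N, or if a joint passes its speed limit or range.

### The arm

A 7-joint arm with a two-finger parallel gripper is mounted at the origin on the work surface. World frame = base frame: x ahead of the robot, y to its left, z up, the work surface at z = 0. Lengths are in m, angles in rad, forces in N, time in s.
With the tool pointing down it reaches from about 0.425 to 0.95 m from the base axis. Payload 4.7 kg.
Tool frame: the origin (TCP) lies at the very end of the fingers, on their centre line; the grasp point (between the pads) lies 19 mm behind it; z points along the fingers, y is the line along which they close (so a half turn about z gives the same grasp; the last joint's range is limited). The gripper opens to 87 mm and grips with 3 to 60 N. Pads are 19 mm wide; open, the fingers measure 117 mm over their backs; the gripper's body (75 mm by 190 mm) begins 51 mm behind the grasp point.
Start: joints at [1.146, 0.469, -0.049, 1.532, 0.024, 1.141, -0.082], TCP at [0.26, -0.623, 0.223] pointing down, gripper open.
Joint ranges: [-2.59, 2.59], [-0.33, 1.99], [-1.39, 1.29], [0.1, 2.45], [-1.04, 4.18], [0.21, 1.99], [-2.66, 2.66]. Speed limits (rad/s): [2.57, 2.57, 3.14, 3.14, 3.14, 3.14, 3.14].

### API

Orientations are given as a rotation vector (axis times angle).
In Python, from bench import r gives the robot as it stands.
- The arm moves only by the shell command python3 -m handwheel 'ROWS' [FORCE]. ROWS is JSON, a list of rows, each an object of numbers: "x", "y", "z": the shift along the tool's x, y, z in mm; "rx", "ry", "rz": the turn, a rotation vector about the tool's x, y, z in rad; "claw": the finger opening in mm, from 0 to 87. In form: [{"x": .., "y": .., "z": .., "rx": .., "ry": .., "rz": .., "claw": ..}, ...]. A call has 1 to 5 rows; each row shifts and turns the commanded pose from where the row before left it, along the tool's axes as they then stand; what a row does not reach is not made up. A row lasts 1/8 s, in which the tool goes at most 62.5 mm and 10.7 degrees, less where a joint would pass 70% of its speed; a pose out of reach is approached as far as the arm can. A call with a gripper value outside its range is refused whole. The fingers move at their own pace and stop on an object; FORCE is the grip in N (left out, the last holds). Time passes only in rows, so rows that do not move let the fingers close. It gives the time, the measured TCP pose, the force, the opening and the grip force at its end, in the units of the state.
- r.observe(): the state, without advancing time (a new reading comes with each control period).
- r.read_camera(name): name is "scene" or "top"; returns the picture (384x512x3 uint8, red, green, blue); there is no depth.
- r.calibration(name): a dict with "fovy" (degrees; the focal length in pixels is half the picture's height over the tangent of half this angle, whatever the lens; pixels are square), "cx", "cy" (the principal point, pixels), "k1" (the pictures are not rectified: a ray, as slopes to the right and down, at radius r is drawn at 1 + k1 r^2 times it, then the intrinsics apply), "xyz" and "attitude" of the camera in the world. Camera axes: x right, y down, z forward; pixel columns grow to the right and rows downward; lengths in m; the calibration is good to about 2 mm. A picture is of the moment at which its call begins. calibration takes no time and is no camera call.
- r.sign_off(): hands the job in; it is judged then, once.
The state is a dict: "t": time; "qpos": joint angles; "dq": joint speeds; "effort": joint torques, N m; "tool_pos": TCP position; "orientation": TCP orientation; "wrist_force": force on the tool from outside, world axes, zero at the start; "ft_torque": the same for the moment, N m; "finger_gap": opening from 0.0 (shut) to 1.0 (fully open); "grip_force": force on a finger pad.
Only numpy, scipy, OpenCV 4.12 (cv2) and the standard library are available. Lean on these libraries where they do the work, as an engineer would, in place of code of your own. Each camera call takes 0.05 s, during which the arm holds its last target. There are 200 camera calls.

## Working session

There is one attempt and no reset: what is moved stays moved. The work goes in short steps, Python scripts to look and compute and a shell command to move; the robot and the scene stay as the last step left them, time stands still between calls to the robot, and variables do not carry over. Pictures are saved under pics/ and viewed, at most 10 in all, crops included, and the job is handed in when it is done.

```bash
mkdir -p pics; ls; python3 - <<'E'
from bench import r
import cv2
for n in ("scene","top"):
    im=r.read_camera(n); cv2.imwrite(f"pics/{n}0.png",im[:,:,::-1]); print(r.calibration(n))
s=r.observe(); print(s)
E
```

```text
pics
{'fovy': 56.640373824698415, 'cx': 250.03235730424484, 'cy': 192.14465578449077, 'k1': 0.00046477748844172276, 'xyz': array([ 1.28917728, -0.25081069,  0.75144957]), 'attitude': array([-1.90671807, -1.42131577,  0.6649244 ])}
{'fovy': 54.74505003941344, 'cx': 250.1839363410347, 'cy': 193.07102875946708, 'k1': -0.12475629137399728, 'xyz': array([ 0.34967286, -0.01748588,  1.11561434]), 'attitude': array([-2.15350206,  2.10735672, -0.18593461])}
{'t': 0.1, 'qpos': array([ 1.14607802,  0.46937073, -0.04855819,  1.53353679,  0.02407123,
        1.14100905, -0.08228775]), 'dq': array([ 0.00078204, -0.0013667 ,  0.00062303, -0.00446471, -0.00089219,
        0.00184905, -0.00042314]), 'effort': array([ 1.28114094e-03, -5.09169710e+01, -8.09802767e-02, -2.36829221e+01,
       -6.14710897e-02,  3.45331302e-02,  1.01295027e-04]), 'tool_pos': array([ 0.26005306, -0.62232629,  0.2216135 ]), 'orientation': array([-3.07860735e+00, -6.17359031e-01,  6.13940942e-04]), 'wrist_force': array([-0.28250995,  0.23280533,  0.56148944]), 'ft_torque': array([-0.00355312, -0.02216965, -0.01426334]), 'grip_force': 0.0, 'finger_gap': 1.0031235996385555}
```

View pics/top0.png

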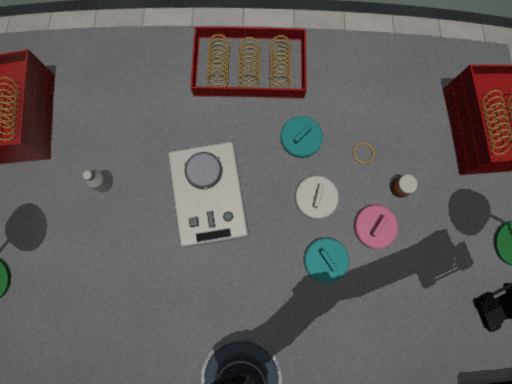

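View pics/scene0.png

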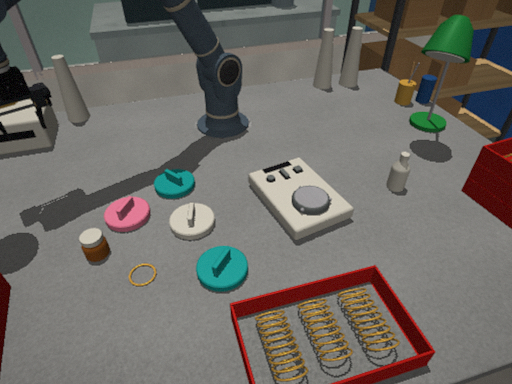

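The top view shows the scale at (207,193), with the square key at (193,222), long at (211,218), round at (228,216) and the platform at (203,169). The white cover is at (317,197). The scene view agrees.

```bash
cat > h.py <<'E'
import numpy as np,cv2
from scipy.spatial.transform import Rotation as R
from bench import r
def K(c): 
    f=192/np.tan(np.radians(c["fovy"])/2); return np.array([[f,0,c["cx"]],[0,f,c["cy"]],[0,0,1]])
def ray(n,uv):
    c=r.calibration(n); p=cv2.undistortPoints(np.float64(uv).reshape(-1,1,2),K(c),np.array([c["k1"],0,0,0.]))[:,0]
    return c["xyz"],R.from_rotvec(c["attitude"]).apply(np.c_[p,np.ones(len(p))])
def plane(n,uv,z):
    o,d=ray(n,uv); return (o+d*((z-o[2])/d[:,2])[:,None])
def proj(n,P):
    c=r.calibration(n); Rw=R.from_rotvec(c["attitude"]).inv(); P=np.float64(P).reshape(-1,3)
    return cv2.projectPoints(Rw.apply(P-c["xyz"]).reshape(-1,1,3),np.zeros(3),np.zeros(3),K(c),np.array([c["k1"],0,0,0.]))[0][:,0]
def blobs(mask,amin=15):
    n,l,s,c=cv2.connectedComponentsWithStats(mask.astype(np.uint8))
    return [(i,s[i],c[i],l==i) for i in range(1,n) if s[i][4]>=amin]
E
python3 - <<'E'
from h import *
im={n:cv2.imread(f"pics/{n}0.png") for n in("top","scene")}
for n,(x0,x1,y0,y1) in dict(top=(150,370,130,260),scene=(150,365,140,245)).items():
    hsv=cv2.cvtColor(im[n],cv2.COLOR_BGR2HSV); V=hsv[...,2].astype(int); S=hsv[...,1]
    roi=np.zeros(V.shape,bool); roi[y0:y1,x0:x1]=1
    w=(V>150)&(S<60)&roi
    print(n,"V ground",V[y1,x0])
    for i,s,c,m in blobs(w,300):
        cs,_=cv2.findContours(m.astype(np.uint8),0,1); h=cv2.convexHull(cs[0]); hm=np.zeros(V.shape,np.uint8); cv2.fillPoly(hm,[h],1)
        print("white",s,c, "V med",np.median(V[m]))
        print(" rect",cv2.minAreaRect(h))
        for j,s2,c2,m2 in blobs((hm>0)&(V<125),8):
            print("   dark",s2,c2.round(2),"V",np.median(V[m2]))
crop=lambda n,a:cv2.resize(im[n][a[2]:a[3],a[0]:a[1]],None,fx=4,fy=4,interpolation=cv2.INTER_CUBIC)
a=crop("top",(160,350,135,255)); cv2.imwrite("pics/topcrop.png",a)
E
```

```text
top V ground 110
white [ 170  143   77  103 4201] [207.26279457 195.37967151] V med 172.0
 rect ((206.3991241455078, 193.7743377685547), (94.01082611083984, 66.14514923095703), 80.83765411376953)
   dark [185 152  38  37 407] [204.92 171.3 ] V 93.0
   dark [207 211   9  17 106] [210.71 218.84] V 97.0
   dark [223 212  11   9  78] [227.63 216.03] V 94.0
   dark [189 217  10  10  88] [193.52 221.6 ] V 96.0
   dark [196 229  35  13 294] [212.81 234.72] V 36.5
white [ 297  177   41   41 1247] [317.00561347 196.84923817] V med 171.0
 rect ((317.0, 197.0), (40.0, 40.0), 90.0)
   dark [313 184   7  24  48] [315.42 196.12] V 95.0
scene V ground 134
white [ 249  157  104   75 3287] [300.33951932 194.12655917] V med 205.0
 rect ((300.5, 190.50001525878906), (92.76785278320312, 59.8018913269043), 50.52753829956055)
   dark [262 161  29  18 198] [278.29 168.76] V 44.0
   dark [293 166  10   7  52] [297.33 169.21] V 95.0
   dark [266 175   9   7  48] [270.31 178.35] V 88.5
   dark [292 191  39  24 326] [310.08 207.1 ] V 71.0
white [ 169  202   46   34 1075] [191.10139535 218.45023256] V med 207.0
 rect ((191.15000915527344, 218.4500274658203), (31.939001083374023, 44.90434265136719), 71.56504821777344)
   dark [188 207   7  20  61] [191.97 218.95] V 92.0
```

View pics/topcrop.png

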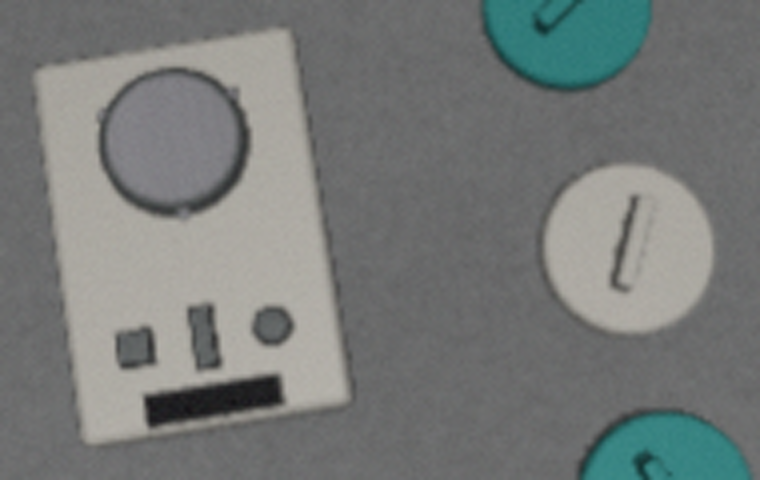

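The crop confirms the layout. The disc centre is at full-image (203,170), and the cover's rib top is roughly centred at crop (636,242), tilted slightly from the vertical. Next I'll fit the poses.

```bash
python3 - <<'E'
from h import *
im={n:cv2.imread(f"pics/{n}0.png") for n in("top","scene")}
box=dict(top=(170,247,143,246),scene=(249,353,157,240))
cov=dict(top=(294,342,174,221),scene=(166,218,198,242))
est={}
for n in im:
    f=im[n].astype(int); V=f.max(2); B,G,Rr=f[...,0],f[...,1],f[...,2]
    x0,x1,y0,y1=box[n]; roi=np.zeros(V.shape,bool); roi[y0:y1,x0:x1]=1
    big=max(blobs(roi&(cv2.GaussianBlur((B-Rr).astype(np.float32),(5,5),0)>1)&(V>108)),key=lambda b:b[1][4])
    cs,_=cv2.findContours(big[3].astype(np.uint8),0,1); c=max(cs,key=cv2.contourArea)
    P=plane(n,cv2.convexHull(c)[:,0],.071); (cx,cy),rad=cv2.minEnclosingCircle(P[:,:2].astype(np.float32)); 
    e=cv2.fitEllipse((plane(n,c[:,0],.071)[:,:2]*1000).astype(np.float32))
    print(n,"disc",big[1],e,(cx,cy),rad*2)
    # cover: disc outline
    x0,x1,y0,y1=cov[n]; roi=np.zeros(V.shape,bool); roi[y0:y1,x0:x1]=1
    b=max(blobs(roi&(V>145)),key=lambda b:b[1][4]); cs,_=cv2.findContours(b[3].astype(np.uint8),0,1); c=max(cs,key=cv2.contourArea)
    for z in (.023,.012): print(n,"cover outer at z",z,cv2.fitEllipse((plane(n,c[:,0],z)[:,:2]*1000).astype(np.float32)))
keys=dict(r=[227.63,216.03],l=[210.71,218.84],s=[193.52,221.6])
kp={k:plane("top",[v],.061)[0] for k,v in keys.items()}
for k,v in kp.items(): print(k,v.round(4))
print("scene r",plane("scene",[[270.31,178.35]],.061), "s",plane("scene",[[297.33,169.21]],.061))
crop=lambda n,a,k:cv2.resize(im[n][a[2]:a[3],a[0]:a[1]],None,fx=k,fy=k,interpolation=cv2.INTER_CUBIC)
a=crop("top",cov["top"],8); b=crop("scene",cov["scene"],7); h=max(a.shape[0],b.shape[0])
pad=lambda q:cv2.copyMakeBorder(q,0,h-q.shape[0],0,0,0); cv2.imwrite("pics/cov.png",np.hstack([pad(a),pad(b)]))
E
```

```text
top disc [187 154  32  32 803] ((600.9550170898438, 124.32823181152344), (91.31127166748047, 91.90980529785156), 178.07435607910156) (0.6006114482879639, 0.12420693039894104) 0.09466945379972458
top cover outer at z 0.023 ((535.540283203125, -216.28659057617188), (123.28351593017578, 123.82874298095703), 74.14370727539062)
top cover outer at z 0.012 ((537.4114990234375, -218.2880401611328), (124.5246810913086, 125.07540130615234), 74.1424789428711)Traceback (most recent call last):
  File "<stdin>", line 9, in <module>
ValueError: max() iterable argument is empty
```

```bash
python3 - <<'E'
from h import *
im={n:cv2.imread(f"pics/{n}0.png") for n in("top","scene")}
cov=dict(top=(294,342,174,221),scene=(166,218,198,242))
n="scene"; f=im[n].astype(int); V=f.max(2)
print(f[199,310],f[199,300],f[199,320],f[185,280], V[170:220:2,311])
x0,x1,y0,y1=289,334,183,216; roi=np.zeros(V.shape,bool); roi[y0:y1,x0:x1]=1
for b in blobs(roi&(V>108)&(V<175)):
    cs,_=cv2.findContours(b[3].astype(np.uint8),0,1); c=max(cs,key=cv2.contourArea)
    if len(c)>5: print(b[1],cv2.fitEllipse((plane(n,c[:,0],.071)[:,:2]*1000).astype(np.float32)))
x0,x1,y0,y1=cov[n]; roi=np.zeros(V.shape,bool); roi[y0:y1,x0:x1]=1
b=max(blobs(roi&(V>165)),key=lambda b:b[1][4]); cs,_=cv2.findContours(b[3].astype(np.uint8),0,1); c=max(cs,key=cv2.contourArea)
for z in (.023,.012): print(n,"cover outer at z",z,cv2.fitEllipse((plane(n,c[:,0],z)[:,:2]*1000).astype(np.float32)))
keys=dict(r=[227.63,216.03],l=[210.71,218.84],s=[193.52,221.6])
for k,v in keys.items(): print(k,plane("top",[v],.061)[0].round(4))
print("scene r",plane("scene",[[270.31,178.35]],.061), "s",plane("scene",[[297.33,169.21]],.061))
crop=lambda n,a,k:cv2.resize(im[n][a[2]:a[3],a[0]:a[1]],None,fx=k,fy=k,interpolation=cv2.INTER_CUBIC)
a=crop("top",cov["top"],8); b=crop("scene",cov["scene"],7); h=max(a.shape[0],b.shape[0])
pad=lambda q:cv2.copyMakeBorder(q,0,h-q.shape[0],0,0,0); cv2.imwrite("pics/cov.png",np.hstack([pad(a),pad(b)]))
E
```

```text
[157 156 159] [155 153 155] [159 159 162] [186 201 207] [208 205 204 202 205 205 202 210 138 159 159 159 157 156 157 157 156 159
 158  96  70  64  62 214 206]
[327 183   7   6  24] ((567.8304443359375, 202.90335083007812), (15.993340492248535, 25.889677047729492), 95.06129455566406)
[293 185  39  31 664] ((611.03515625, 120.98387145996094), (101.75231170654297, 128.63722229003906), 67.427978515625)
scene cover outer at z 0.023 ((535.2385864257812, -217.6280975341797), (119.16011047363281, 128.1510009765625), 158.76083374023438)
scene cover outer at z 0.012 ((523.8536376953125, -217.12704467773438), (120.9594955444336, 130.08615112304688), 158.76075744628906)
r [0.4669 0.0474 0.061 ]
l [0.4578 0.0955 0.061 ]
s [0.4487 0.1445 0.061 ]
scene r [[0.47419266 0.04394455 0.061     ]] s [[0.45528122 0.14147415 0.061     ]]
```

View pics/cov.png

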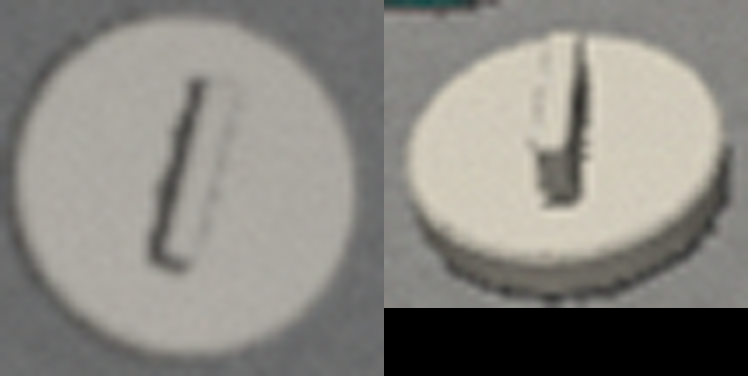

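The rib is clear in both crops. In the top view its top face runs from about crop (222,82) to (179,260), i.e. full-image (321.3,183.8) to (315.9,206.1).

```bash
python3 - <<'E'
from h import *
f=lambda n,x0,y0,k,pts: plane(n,[[x0+(u+.5)/k-.5,y0+(v+.5)/k-.5] for u,v in pts],.053)
a=f("top",294,174,8,[(203,80),(240,85),(195,266),(163,248)]); print(a.round(4))
# scene: rib top face, crop x offset 384, /7 from (166,198)
b=f("scene",166,198,7,[(557-384,37),(580-384,40),(566-384,150),(535-384,147)]); print(b.round(4))
e=a[1]-a[2]; print("rib long dir deg",np.degrees(np.arctan2(e[1],e[0])),np.linalg.norm(e),a.mean(0))
e=b[1]-b[2]; print("scene rib",np.degrees(np.arctan2(e[1],e[0])),np.linalg.norm(e),b.mean(0))
im=cv2.imread("pics/scene0.png").astype(int); V=im.max(2)
roi=np.zeros(V.shape,bool); roi[183:216,289:334]=1
m=cv2.morphologyEx((roi&(V>140)&(V<180)).astype(np.uint8),cv2.MORPH_OPEN,np.ones((5,5)))
for q in blobs(m,200):
    cs,_=cv2.findContours(q[3].astype(np.uint8),0,1); print(q[1],cv2.fitEllipse((plane("scene",cs[0][:,0],.071)[:,:2]*1000).astype(np.float32)))
s=r.observe(); Rt=R.from_rotvec(s["orientation"]).as_matrix(); print(Rt.round(4))
E
```

```text
[[ 0.5691 -0.2169  0.053 ]
 [ 0.5676 -0.2306  0.053 ]
 [ 0.5002 -0.2132  0.053 ]
 [ 0.5065 -0.2016  0.053 ]]
[[ 0.5044 -0.2116  0.053 ]
 [ 0.509  -0.2027  0.053 ]
 [ 0.5713 -0.2186  0.053 ]
 [ 0.5661 -0.2302  0.053 ]]
rib long dir deg -14.42685089052124 0.0696050454496575 [ 0.53585353 -0.21556401  0.053     ]
scene rib 165.6656866081544 0.06431677996257297 [ 0.53771312 -0.21577801  0.053     ]
[295 186  32  21 541] ((596.6990356445312, 124.7280502319336), (87.75776672363281, 91.93328094482422), 175.62884521484375)
[[ 9.227e-01  3.856e-01 -7.000e-04]
 [ 3.856e-01 -9.227e-01  1.600e-03]
 [-1.000e-04 -1.700e-03 -1.000e+00]]
```

Both cameras agree to about 2 mm, and the sizes check out (rib 70 mm, key row about 99 mm long, keys to platform 145 mm):

| Item | Position (m) | Direction |
|---|---|---|
| Cover | (.536, -.216) | rib at -14.4° |
| Platform | (.600, .124) | – |
| Scale | – | about 11° |

First I'll close the claw and align the tool with the scale.

```bash
cat > go.py <<'E'
import sys; from h import *
x,y,z=map(float,sys.argv[1:4]); s=r.observe(); Rm=R.from_rotvec(s["orientation"]).as_matrix()
print("tool delta mm",(Rm.T@(np.array([x,y,z])-s["tool_pos"])*1000).round(1),"yaw",np.degrees(np.arctan2(Rm[1,0],Rm[0,0])).round(2),"tcp",s["tool_pos"].round(4),"tilt",Rm[:,2].round(4),"F",s["wrist_force"].round(1),"t",s["t"],"q7",s["qpos"][6].round(2),"gap",s["finger_gap"].round(3))
E
python3 -m handwheel '[{"rz":0.102,"claw":0},{"rz":0.102,"claw":0}]' 20; python3 go.py .4685 .047 .085
```

```text
validation failed for argument at $[0]...
Traceback (most recent call last):
  File "go.py", line 3, in <module>
    print("tool delta mm",(Rm.T@(np.array([x,y,z])-s["tool_pos"])*1000).round(1),"yaw",np.degrees(np.arctan2(Rm[1,0],Rm[0,0])).round(2),"tcp",s["tool_pos"].round(4),"tilt",Rm[:,2].round(4),"F",s["wrist_force"].round(1),"t",s["t"],"q7",s["qpos"][6].round(2),"gap",s["finger_gap"].round(3))
                                                                                                                                                                                                                                                                       ^^^^^^^^^^^^^^^^^^^^^
AttributeError: 'float' object has no attribute 'round'
```

```bash
sed -i 's/s\["finger_gap"\].round(3)/round(s["finger_gap"],3)/' go.py
python3 -m handwheel '[{"x":0,"y":0,"z":0,"rx":0,"ry":0,"rz":0.102,"claw":0},{"x":0,"y":0,"z":0,"rx":0,"ry":0,"rz":0.102,"claw":0}]' 20; python3 go.py .4685 .047 .085
```

```text
t: 0.35
tool_pos: [0.26, -0.6225, 0.2219]
orientation: [-3.127, -0.295, 0.001]
wrist_force: [0.2, -0.5, -0.1]
finger_gap: 0.85
grip_force: 0.0
tool delta mm [ 330.2 -618.5  137.5] yaw 10.79 tcp [ 0.26   -0.6225  0.2219] tilt [-5.0e-04  1.1e-03 -1.0e+00] F [ 0.2 -0.5 -0.1] t 0.35 q7 -0.27 gap 0.85
```

```bash

python3 -m handwheel '[{"x":22,"y":-41.2,"z":5,"rx":0,"ry":0,"rz":0,"claw":0},{"x":22,"y":-41.2,"z":5,"rx":0,"ry":0,"rz":0,"claw":0},{"x":22,"y":-41.2,"z":5,"rx":0,"ry":0,"rz":0,"claw":0},{"x":22,"y":-41.2,"z":5,"rx":0,"ry":0,"rz":0,"claw":0},{"x":22,"y":-41.2,"z":5,"rx":0,"ry":0,"rz":0,"claw":0}]'
python3 -m handwheel '[{"x":22,"y":-41.2,"z":5,"rx":0,"ry":0,"rz":0,"claw":0},{"x":22,"y":-41.2,"z":5,"rx":0,"ry":0,"rz":0,"claw":0},{"x":22,"y":-41.2,"z":5,"rx":0,"ry":0,"rz":0,"claw":0},{"x":22,"y":-41.2,"z":5,"rx":0,"ry":0,"rz":0,"claw":0},{"x":22,"y":-41.2,"z":5,"rx":0,"ry":0,"rz":0,"claw":0}]'
python3 -m handwheel '[{"x":22,"y":-41.2,"z":5,"rx":0,"ry":0,"rz":0,"claw":0},{"x":22,"y":-41.2,"z":5,"rx":0,"ry":0,"rz":0,"claw":0},{"x":22,"y":-41.2,"z":5,"rx":0,"ry":0,"rz":0,"claw":0},{"x":22,"y":-41.2,"z":5,"rx":0,"ry":0,"rz":0,"claw":0},{"x":22,"y":-41.2,"z":5,"rx":0,"ry":0,"rz":0,"claw":0}]'
python3 -m handwheel '[{"x":0,"y":0,"z":0,"rx":0,"ry":0,"rz":0,"claw":0},{"x":0,"y":0,"z":0,"rx":0,"ry":0,"rz":0,"claw":0}]'; python3 go.py .4685 .047 .075
```

```text
t: 0.98
tool_pos: [0.3292, -0.3979, 0.1971]
orientation: [-3.127, -0.301, 0.0]
wrist_force: [-0.0, 0.4, 0.9]
finger_gap: 0.286
grip_force: 0.0
t: 1.6
tool_pos: [0.3978, -0.1749, 0.1723]
orientation: [3.127, 0.301, -0.0]
wrist_force: [0.4, 0.1, -0.6]
finger_gap: 0.005
grip_force: 0.0
t: 2.22
tool_pos: [0.4665, 0.0481, 0.1472]
orientation: [3.127, 0.3, -0.0]
wrist_force: [0.6, -0.5, 0.1]
finger_gap: 0.007
grip_force: 0.0
t: 2.48
tool_pos: [0.466, 0.0461, 0.1472]
orientation: [3.127, 0.3, -0.002]
wrist_force: [-0.1, -0.7, -1.2]
finger_gap: 0.004
grip_force: 0.0
tool delta mm [ 2.8 -0.5 72.2] yaw 10.97 tcp [0.466  0.0461 0.1472] tilt [-1.1e-03 -7.0e-04 -1.0e+00] F [-0.1 -0.7 -1.2] t 2.475 q7 -1.7 gap 0.004
```

```bash

python3 -m handwheel '[{"x":1.5,"y":0,"z":40,"rx":0,"ry":0,"rz":0,"claw":0},{"x":1,"y":0,"z":36,"rx":0,"ry":0,"rz":0,"claw":0},{"x":0,"y":0,"z":8,"rx":0,"ry":0,"rz":0,"claw":0},{"x":0,"y":0,"z":7.5,"rx":0,"ry":0,"rz":0,"claw":0},{"x":0,"y":0,"z":0,"rx":0,"ry":0,"rz":0,"claw":0}]'
python3 -m handwheel '[{"x":0,"y":0,"z":0,"rx":0,"ry":0,"rz":0,"claw":0}]'; python3 go.py .4685 .047 .0555
```

```text
t: 3.1
tool_pos: [0.4689, 0.0462, 0.0567]
orientation: [3.126, 0.299, 0.0]
wrist_force: [-2.6, -2.0, 4.0]
finger_gap: 0.006
grip_force: 1.8
t: 3.22
tool_pos: [0.4694, 0.0468, 0.057]
orientation: [3.126, 0.3, 0.002]
wrist_force: [-0.8, -2.3, 3.5]
finger_gap: 0.006
grip_force: 1.7
tool delta mm [-0.8 -0.4  1.5] yaw 10.96 tcp [0.4694 0.0468 0.057 ] tilt [ 1.5e-03 -7.0e-04 -1.0e+00] F [-0.8 -2.3  3.5] t 3.225 q7 -1.8 gap 0.006
```

```bash

python3 -m handwheel '[{"x":0,"y":0,"z":1.8,"rx":0,"ry":0,"rz":0,"claw":0},{"x":0,"y":0,"z":0,"rx":0,"ry":0,"rz":0,"claw":0}]'
python3 -m handwheel '[{"x":0,"y":0,"z":-11,"rx":0,"ry":0,"rz":0,"claw":0},{"x":0,"y":0,"z":-22,"rx":0,"ry":0,"rz":0,"claw":0},{"x":0,"y":-50,"z":0,"rx":0,"ry":0,"rz":0,"claw":0},{"x":0,"y":-49,"z":0,"rx":0,"ry":0,"rz":0,"claw":0},{"x":0,"y":0,"z":0,"rx":0,"ry":0,"rz":0,"claw":0}]'
python3 go.py .450 .144 .055
```

```text
t: 3.48
tool_pos: [0.4696, 0.0469, 0.0553]
orientation: [3.126, 0.3, 0.002]
wrist_force: [-3.3, -3.0, 9.4]
finger_gap: 0.008
grip_force: 4.9
t: 4.1
tool_pos: [0.4496, 0.1496, 0.0882]
orientation: [-3.122, -0.313, -0.004]
wrist_force: [-0.9, -1.4, 0.1]
finger_gap: 0.006
grip_force: 0.0
tool delta mm [-0.8  5.7 33.1] yaw 11.46 tcp [0.4496 0.1496 0.0882] tilt [ 0.0021  0.0037 -1.    ] F [-0.9 -1.4  0.1] t 4.1 q7 -1.99 gap 0.006
```

```bash

python3 -m handwheel '[{"x":0,"y":0,"z":14,"rx":0,"ry":0,"rz":0,"claw":0},{"x":0,"y":0,"z":9,"rx":0,"ry":0,"rz":0,"claw":0},{"x":0,"y":0,"z":9.5,"rx":0,"ry":0,"rz":0,"claw":0},{"x":0,"y":0,"z":0,"rx":0,"ry":0,"rz":0,"claw":0},{"x":0,"y":0,"z":0,"rx":0,"ry":0,"rz":0,"claw":0}]'
python3 go.py .450 .144 .055
```

```text
t: 4.72
tool_pos: [0.4499, 0.143, 0.0552]
orientation: [3.125, 0.298, -0.002]
wrist_force: [-4.8, -2.0, 14.1]
finger_gap: 0.006
grip_force: 6.8
tool delta mm [ 0.3 -1.   0.2] yaw 10.89 tcp [0.4499 0.143  0.0552] tilt [-0.001  -0.0022 -1.    ] F [-4.8 -2.  14.1] t 4.725 q7 -2.03 gap 0.006
```

Square key is bottomed. Next is the long key, at tool y +49.5.

```bash

python3 -m handwheel '[{"x":0,"y":0,"z":-11,"rx":0,"ry":0,"rz":0,"claw":0},{"x":0,"y":0,"z":-21,"rx":0,"ry":0,"rz":0,"claw":0},{"x":0,"y":25,"z":0,"rx":0,"ry":0,"rz":0,"claw":0},{"x":0,"y":24,"z":0,"rx":0,"ry":0,"rz":0,"claw":0},{"x":0,"y":0,"z":0,"rx":0,"ry":0,"rz":0,"claw":0}]'
python3 -m handwheel '[{"x":0,"y":0,"z":14,"rx":0,"ry":0,"rz":0,"claw":0},{"x":0,"y":0,"z":9,"rx":0,"ry":0,"rz":0,"claw":0},{"x":0,"y":0,"z":9,"rx":0,"ry":0,"rz":0,"claw":0},{"x":0,"y":0,"z":0,"rx":0,"ry":0,"rz":0,"claw":0},{"x":0,"y":0,"z":0,"rx":0,"ry":0,"rz":0,"claw":0}]'
python3 go.py .459 .0955 .055
```

```text
t: 5.35
tool_pos: [0.4596, 0.0942, 0.0865]
orientation: [3.127, 0.294, -0.0]
wrist_force: [0.2, -0.3, -0.1]
finger_gap: 0.002
grip_force: 0.0
t: 5.98
tool_pos: [0.4587, 0.0971, 0.0552]
orientation: [3.126, 0.303, -0.002]
wrist_force: [-4.8, -0.3, 12.7]
finger_gap: 0.005
grip_force: 6.5
tool delta mm [0.  1.7 0.2] yaw 11.06 tcp [0.4587 0.0971 0.0552] tilt [-1.3e-03 -6.0e-04 -1.0e+00] F [-4.8 -0.3 12.7] t 5.975 q7 -1.92 gap 0.005
```

```bash

python3 -m handwheel '[{"x":0,"y":0,"z":-20,"rx":0,"ry":0,"rz":0,"claw":0},{"x":0,"y":0,"z":-55,"rx":0,"ry":0,"rz":0,"claw":60},{"x":0,"y":0,"z":0,"rx":0,"ry":0,"rz":0.148,"claw":87},{"x":0,"y":0,"z":0,"rx":0,"ry":0,"rz":0.148,"claw":87},{"x":0,"y":0,"z":0,"rx":0,"ry":0,"rz":0.148,"claw":87}]'
python3 -m handwheel '[{"x":0,"y":0,"z":0,"rx":0,"ry":0,"rz":0,"claw":87}]'
python3 go.py .5365 -.216 .13
```

```text
t: 6.6
tool_pos: [0.4592, 0.0967, 0.1293]
orientation: [3.116, -0.401, -0.0]
wrist_force: [-0.6, -0.7, -0.3]
finger_gap: 0.373
grip_force: 0.0
t: 6.72
tool_pos: [0.4591, 0.0968, 0.1293]
orientation: [3.117, -0.391, -0.001]
wrist_force: [-0.5, -0.3, -0.2]
finger_gap: 0.487
grip_force: 0.0
tool delta mm [152.2 284.   -0.7] yaw -14.29 tcp [0.4591 0.0968 0.1293] tilt [-4.e-04 -3.e-04 -1.e+00] F [-0.5 -0.3 -0.2] t 6.725 q7 -2.25 gap 0.487
```

```bash

python3 -m handwheel '[{"x":22,"y":41,"z":0,"rx":0,"ry":0,"rz":0,"claw":87},{"x":22,"y":41,"z":0,"rx":0,"ry":0,"rz":0,"claw":87},{"x":22,"y":41,"z":0,"rx":0,"ry":0,"rz":0,"claw":87},{"x":22,"y":41,"z":0,"rx":0,"ry":0,"rz":0,"claw":87},{"x":22,"y":41,"z":0,"rx":0,"ry":0,"rz":0,"claw":87}]'
python3 -m handwheel '[{"x":22,"y":41,"z":0,"rx":0,"ry":0,"rz":0,"claw":87},{"x":20,"y":38,"z":0,"rx":0,"ry":0,"rz":0,"claw":87},{"x":0,"y":0,"z":0,"rx":0,"ry":0,"rz":0,"claw":87},{"x":0,"y":0,"z":0,"rx":0,"ry":0,"rz":0,"claw":87}]'
python3 go.py .5365 -.216 .027
```

```text
t: 7.35
tool_pos: [0.515, -0.1308, 0.1293]
orientation: [-3.117, 0.39, 0.0]
wrist_force: [1.0, -0.2, -0.2]
finger_gap: 0.981
grip_force: 0.0
t: 7.85
tool_pos: [0.5355, -0.2155, 0.1291]
orientation: [-3.116, 0.391, 0.002]
wrist_force: [0.2, 1.0, -0.2]
finger_gap: 1.001
grip_force: 0.0
tool delta mm [  1.3   0.3 102.1] yaw -14.32 tcp [ 0.5355 -0.2155  0.1291] tilt [-9.0e-04  1.1e-03 -1.0e+00] F [ 0.2  1.  -0.2] t 7.85 q7 -1.61 gap 1.001
```

```bash

python3 -m handwheel '[{"x":1,"y":0.5,"z":45,"rx":0,"ry":0,"rz":0,"claw":87},{"x":0,"y":0,"z":35,"rx":0,"ry":0,"rz":0,"claw":87},{"x":0,"y":0,"z":15,"rx":0,"ry":0,"rz":0,"claw":87},{"x":0,"y":0,"z":6,"rx":0,"ry":0,"rz":0,"claw":87},{"x":0,"y":0,"z":0,"rx":0,"ry":0,"rz":0,"claw":40}]' 45
python3 -m handwheel '[{"x":0,"y":0,"z":0,"rx":0,"ry":0,"rz":0,"claw":18},{"x":0,"y":0,"z":0,"rx":0,"ry":0,"rz":0,"claw":10},{"x":0,"y":0,"z":0,"rx":0,"ry":0,"rz":0,"claw":6},{"x":0,"y":0,"z":0,"rx":0,"ry":0,"rz":0,"claw":6},{"x":0,"y":0,"z":0,"rx":0,"ry":0,"rz":0,"claw":6}]'
python3 go.py .5365 -.216 .027
```

```text
t: 8.48
tool_pos: [0.5372, -0.2171, 0.0294]
orientation: [3.117, -0.394, 0.002]
wrist_force: [-0.2, 0.7, -0.3]
finger_gap: 0.951
grip_force: 0.0
t: 9.1
tool_pos: [0.5365, -0.2174, 0.0288]
orientation: [3.117, -0.395, 0.0]
wrist_force: [0.2, -0.3, -0.3]
finger_gap: 0.406
grip_force: 0.0
tool delta mm [-0.4 -1.4  1.8] yaw -14.46 tcp [ 0.5365 -0.2174  0.0288] tilt [ 1.e-04 -1.e-04 -1.e+00] F [ 0.2 -0.3 -0.3] t 9.1 q7 -1.65 gap 0.406
```

```bash

python3 -m handwheel '[{"x":0,"y":-0.5,"z":1.5,"rx":0,"ry":0,"rz":0,"claw":0},{"x":0,"y":0,"z":0,"rx":0,"ry":0,"rz":0,"claw":0},{"x":0,"y":0,"z":0,"rx":0,"ry":0,"rz":0,"claw":0},{"x":0,"y":0,"z":0,"rx":0,"ry":0,"rz":0,"claw":0},{"x":0,"y":0,"z":0,"rx":0,"ry":0,"rz":0,"claw":0}]'
python3 -m handwheel '[{"x":0,"y":0,"z":0,"rx":0,"ry":0,"rz":0,"claw":0},{"x":0,"y":0,"z":0,"rx":0,"ry":0,"rz":0,"claw":0}]'
python3 go.py .5365 -.216 .027
```

```text
t: 9.72
tool_pos: [0.5364, -0.2169, 0.0271]
orientation: [3.117, -0.395, -0.001]
wrist_force: [-0.2, 0.5, -1.1]
finger_gap: 0.158
grip_force: 45.0
t: 9.98
tool_pos: [0.5366, -0.2169, 0.0272]
orientation: [3.117, -0.395, -0.0]
wrist_force: [-0.6, -0.8, -1.3]
finger_gap: 0.155
grip_force: 45.0
tool delta mm [-0.3 -0.9  0.2] yaw -14.45 tcp [ 0.5366 -0.2169  0.0272] tilt [-1.e-04 -1.e-04 -1.e+00] F [-0.6 -0.8 -1.3] t 9.975 q7 -1.65 gap 0.155
```

```bash

python3 -m handwheel '[{"x":0,"y":0,"z":-20,"rx":0,"ry":0,"rz":0,"claw":0},{"x":0,"y":0,"z":-40,"rx":0,"ry":0,"rz":0,"claw":0},{"x":0,"y":0,"z":-40,"rx":0,"ry":0,"rz":0,"claw":0},{"x":0,"y":0,"z":0,"rx":0,"ry":0,"rz":0,"claw":0},{"x":0,"y":0,"z":0,"rx":0,"ry":0,"rz":0,"claw":0}]'
python3 go.py .600 .124 .127
```

```text
t: 10.6
tool_pos: [0.5358, -0.2167, 0.1265]
orientation: [-3.116, 0.395, 0.002]
wrist_force: [-0.4, 0.1, -2.7]
finger_gap: 0.16
grip_force: 45.0
tool delta mm [ -22.9 -346.    -0.5] yaw -14.45 tcp [ 0.5358 -0.2167  0.1265] tilt [-1.5e-03  3.0e-04 -1.0e+00] F [-0.4  0.1 -2.7] t 10.6 q7 -1.61 gap 0.16
```

```bash

python3 -m handwheel '[{"x":-2.3,"y":-20,"z":0,"rx":0,"ry":0,"rz":0,"claw":0},{"x":-2.3,"y":-40,"z":0,"rx":0,"ry":0,"rz":0,"claw":0},{"x":-2.3,"y":-40,"z":0,"rx":0,"ry":0,"rz":0,"claw":0},{"x":-2.3,"y":-40,"z":0,"rx":0,"ry":0,"rz":0,"claw":0},{"x":-2.3,"y":-40,"z":0,"rx":0,"ry":0,"rz":0,"claw":0}]'
python3 -m handwheel '[{"x":-2.3,"y":-40,"z":0,"rx":0,"ry":0,"rz":0,"claw":0},{"x":-2.3,"y":-40,"z":0,"rx":0,"ry":0,"rz":0,"claw":0},{"x":-2.3,"y":-40,"z":0,"rx":0,"ry":0,"rz":0,"claw":0},{"x":-2.3,"y":-30,"z":0,"rx":0,"ry":0,"rz":0,"claw":0},{"x":-2.3,"y":-16,"z":0,"rx":0,"ry":0,"rz":0,"claw":0}]'
python3 -m handwheel '[{"x":0,"y":0,"z":0,"rx":0,"ry":0,"rz":0,"claw":0},{"x":0,"y":0,"z":0,"rx":0,"ry":0,"rz":0,"claw":0},{"x":0,"y":0,"z":0,"rx":0,"ry":0,"rz":0,"claw":0}]'
python3 go.py .600 .124 .117
python3 - <<'E'
from h import *
o=[]
for n,a in dict(top=(140,270,110,240),scene=(240,370,120,250)).items():
    im=r.read_camera(n); cv2.imwrite(f"pics/{n}1.png",im[:,:,::-1]); o.append(cv2.resize(im[a[2]:a[3],a[0]:a[1],::-1],None,fx=3,fy=3,interpolation=cv2.INTER_CUBIC))
cv2.imwrite("pics/hov.png",np.hstack(o))
E
```

```text
t: 11.22
tool_pos: [0.5695, -0.0365, 0.1259]
orientation: [-3.116, 0.392, 0.004]
wrist_force: [-0.1, -0.2, -2.0]
finger_gap: 0.161
grip_force: 45.0
t: 11.85
tool_pos: [0.5993, 0.1276, 0.126]
orientation: [-3.117, 0.389, 0.004]
wrist_force: [-0.1, -0.1, -1.7]
finger_gap: 0.158
grip_force: 45.0
t: 12.22
tool_pos: [0.6007, 0.122, 0.1271]
orientation: [3.115, -0.399, -0.0]
wrist_force: [0.3, -0.1, -2.6]
finger_gap: 0.157
grip_force: 45.0
tool delta mm [-1.2 -1.8 10.1] yaw -14.6 tcp [0.6007 0.122  0.1271] tilt [-2.0e-04 -1.1e-03 -1.0e+00] F [ 0.3 -0.1 -2.6] t 12.225 q7 -2.24 gap 0.157
```

View pics/hov.png

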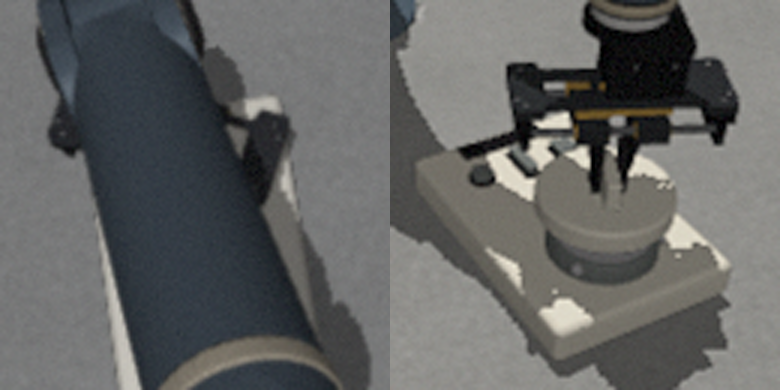

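The top view is hidden by the arm. In the scene view, the cover hovers level over the platform, with its left and right edges at crop 147 and 286 (px 289.0 and 335.3) and the lower rim's bottom at about row 203. I'll compare those with projected circles.

```bash
python3 - <<'E'
from h import *
t=np.linspace(0,2*np.pi,361)
def ext(c,R0,z):
    p=proj("scene",np.c_[c[0]+R0*np.cos(t),c[1]+R0*np.sin(t),np.full(361,z)]); return p.min(0).round(1),p.max(0).round(1)
for nm,c,R0,z in [("cov top",(.6007,.122),.066,.1229),("cov bot",(.6007,.122),.066,.0999),("plat base",(.5995,.1243),.055,.050),("plat 64",(.5995,.1243),.055,.064)]: print(nm,ext(c,R0,z))
print(ext((.6057,.122),.066,.0999),ext((.6007,.127),.066,.0999))
V=cv2.imread("pics/scene1.png").max(2).astype(int)
for row in (188,193): print(row,"L",V[row,284:298],"R",V[row,328:342])
for row in (205,208): print(row,"L",V[row,287:300],"R",V[row,322:338])
print("col",[(c,list(V[196:222,c])) for c in (308,312,316)])
E
```

```text
cov top (array([288.3, 168.6]), array([336.4, 198.8]))
cov bot (array([287.9, 174.8]), array([335.2, 205.2]))
plat base (array([291.2, 189.6]), array([329.4, 215.1]))
plat 64 (array([291.6, 186.1]), array([330.1, 211.5]))
(array([288.5, 175.8]), array([336. , 206.4])) (array([289.5, 174.5]), array([336.9, 204.8]))
188 L [114 116 115 105  86  92 107 117 115 118 117 114 116 114] R [117 115 115 115 115 117 115 129 144 149 147 143 147 148]
193 L [114 115 116 117 117 112  96  97  98 102 111 117 122 120] R [116 120 125 126 113 102 173 226 225 205 173 144 144 145]
205 L [115 118 115 117 116  97  53  53  58  60  65  64  62] R [ 79  66  61  64  60  62  61  95 117 117 115 116 115 165 171 116]
208 L [116 116 116 114 117 115 118 106  76  57  59  62  57] R [ 66  67  67  63  57  64  98 119 118 114 114 116 117 117 115 117]
col [(308, [np.int64(122), np.int64(132), np.int64(133), np.int64(122), np.int64(120), np.int64(118), np.int64(121), np.int64(109), np.int64(84), np.int64(92), np.int64(88), np.int64(77), np.int64(70), np.int64(71), np.int64(72), np.int64(70), np.int64(68), np.int64(66), np.int64
[... 188 characters left out ...]
(119), np.int64(119), np.int64(118), np.int64(114), np.int64(93), np.int64(89), np.int64(91), np.int64(82), np.int64(68), np.int64(75), np.int64(70), np.int64(66), np.int64(68), np.int64(63), np.int64(74), np.int64(101), np.int64(121), np.int64(118), np.int64(115), np.int64(118), np.int64(117), np.int64(117)]), (316, [np.int64(114), np.int64(124), np.int64(136), np.int64(126), np.int64(121), np.int64(120), np.int64(119), np.int64(114), np.int64(95), np.int64(91), np.int64(89), np.int64(81), np.int64(68), np.int64(70), np.int64(72), np.int64(68), np.int64(67), np.int64(64), np.int64(81), np.int64(109), np.int64(117), np.int64(116), np.int64(114), np.int64(113), np.int64(117), np.int64(118)])]
```

Everything is consistent within about 2 mm, and the bevel gives a 7 mm lead-in. I'll centre the cover and lower it, watching the side force.

```bash

python3 -m handwheel '[{"x":-1.5,"y":-2,"z":12,"rx":0,"ry":0,"rz":0,"claw":0},{"x":0,"y":0,"z":10,"rx":0,"ry":0,"rz":0,"claw":0},{"x":0,"y":0,"z":6,"rx":0,"ry":0,"rz":0,"claw":0},{"x":0,"y":0,"z":0,"rx":0,"ry":0,"rz":0,"claw":0},{"x":0,"y":0,"z":0,"rx":0,"ry":0,"rz":0,"claw":0}]'
python3 go.py .5995 .124 .095
python3 -m handwheel '[{"x":0,"y":0,"z":3,"rx":0,"ry":0,"rz":0,"claw":0},{"x":0,"y":0,"z":0,"rx":0,"ry":0,"rz":0,"claw":0},{"x":0,"y":0,"z":0,"rx":0,"ry":0,"rz":0,"claw":0}]'
python3 go.py .5995 .124 .0932
```

```text
t: 12.95
tool_pos: [0.6, 0.1263, 0.0994]
orientation: [-3.116, 0.395, -0.001]
wrist_force: [0.0, -0.0, -0.5]
finger_gap: 0.16
grip_force: 45.0
tool delta mm [0.1 2.4 4.4] yaw -14.45 tcp [0.6    0.1263 0.0994] tilt [ 5.e-04  1.e-04 -1.e+00] F [ 0.  -0.  -0.5] t 12.95 q7 -2.25 gap 0.16
t: 13.32
tool_pos: [0.5998, 0.1262, 0.0964]
orientation: [3.117, -0.395, 0.0]
wrist_force: [-0.7, 0.2, -1.8]
finger_gap: 0.157
grip_force: 45.0
tool delta mm [0.2 2.2 3.2] yaw -14.45 tcp [0.5998 0.1262 0.0964] tilt [ 3.e-04 -0.e+00 -1.e+00] F [-0.7  0.2 -1.8] t 13.325 q7 -2.25 gap 0.157
```

```bash

python3 -m handwheel '[{"x":0,"y":2,"z":0,"rx":0,"ry":0,"rz":0,"claw":0},{"x":0,"y":0,"z":3,"rx":0,"ry":0,"rz":0,"claw":0},{"x":0,"y":0,"z":0,"rx":0,"ry":0,"rz":0,"claw":0},{"x":0,"y":0,"z":0,"rx":0,"ry":0,"rz":0,"claw":0}]'
python3 go.py .5995 .124 .0932
python3 -m handwheel '[{"x":0,"y":0,"z":2,"rx":0,"ry":0,"rz":0,"claw":0},{"x":0,"y":0,"z":0,"rx":0,"ry":0,"rz":0,"claw":0},{"x":0,"y":0,"z":0,"rx":0,"ry":0,"rz":0,"claw":0}]'
python3 go.py .5995 .124 .0932
```

```text
t: 13.82
tool_pos: [0.5996, 0.1246, 0.0934]
orientation: [-3.116, 0.395, -0.001]
wrist_force: [0.9, 1.4, -1.2]
finger_gap: 0.156
grip_force: 45.0
tool delta mm [0.1 0.6 0.2] yaw -14.44 tcp [0.5996 0.1246 0.0934] tilt [ 9.e-04  4.e-04 -1.e+00] F [ 0.9  1.4 -1.2] t 13.825 q7 -2.25 gap 0.156
t: 14.2
tool_pos: [0.6004, 0.1248, 0.0923]
orientation: [-3.115, 0.395, -0.004]
wrist_force: [1.7, 0.4, 5.6]
finger_gap: 0.156
grip_force: 45.0
tool delta mm [-0.7  1.  -0.9] yaw -14.44 tcp [0.6004 0.1248 0.0923] tilt [ 2.9e-03  9.0e-04 -1.0e+00] F [1.7 0.4 5.6] t 14.2 q7 -2.25 gap 0.156
```

```bash

python3 -m handwheel '[{"x":0.7,"y":0,"z":1.5,"rx":0,"ry":0,"rz":0,"claw":0},{"x":0,"y":0,"z":0,"rx":0,"ry":0,"rz":0,"claw":0},{"x":0,"y":0,"z":0,"rx":0,"ry":0,"rz":0,"claw":0}]'
python3 go.py .5995 .124 .0932
python3 -m handwheel '[{"x":0,"y":0,"z":2,"rx":0,"ry":0,"rz":0,"claw":0},{"x":0,"y":0,"z":0,"rx":0,"ry":0,"rz":0,"claw":0},{"x":0,"y":0,"z":0,"rx":0,"ry":0,"rz":0,"claw":0}]'
python3 go.py .5995 .124 .0792
```

```text
t: 14.58
tool_pos: [0.6012, 0.1248, 0.0913]
orientation: [-3.115, 0.395, -0.004]
wrist_force: [-0.3, 0.2, 8.5]
finger_gap: 0.154
grip_force: 45.0
tool delta mm [-1.4  1.2 -1.9] yaw -14.45 tcp [0.6012 0.1248 0.0913] tilt [ 0.003  0.001 -1.   ] F [-0.3  0.2  8.5] t 14.575 q7 -2.25 gap 0.154
t: 14.95
tool_pos: [0.6012, 0.1249, 0.0892]
orientation: [-3.115, 0.395, -0.005]
wrist_force: [0.7, 0.2, 8.3]
finger_gap: 0.155
grip_force: 45.0
tool delta mm [-1.5  1.3 10. ] yaw -14.44 tcp [0.6012 0.1249 0.0892] tilt [ 0.0032  0.0012 -1.    ] F [0.7 0.2 8.3] t 14.95 q7 -2.25 gap 0.155
```

Centred, with no side force. I'll keep pushing.

```bash

python3 -m handwheel '[{"x":0,"y":0,"z":3,"rx":0,"ry":0,"rz":0,"claw":0},{"x":0,"y":0,"z":0,"rx":0,"ry":0,"rz":0,"claw":0},{"x":0,"y":0,"z":0,"rx":0,"ry":0,"rz":0,"claw":0}]'
python3 -m handwheel '[{"x":0,"y":0,"z":3,"rx":0,"ry":0,"rz":0,"claw":0},{"x":0,"y":0,"z":0,"rx":0,"ry":0,"rz":0,"claw":0},{"x":0,"y":0,"z":0,"rx":0,"ry":0,"rz":0,"claw":0}]'
python3 -m handwheel '[{"x":0,"y":0,"z":2,"rx":0,"ry":0,"rz":0,"claw":0},{"x":0,"y":0,"z":0,"rx":0,"ry":0,"rz":0,"claw":0},{"x":0,"y":0,"z":0,"rx":0,"ry":0,"rz":0,"claw":0}]'
python3 go.py .5995 .124 .0792
```

```text
t: 15.32
tool_pos: [0.6005, 0.1245, 0.0844]
orientation: [-3.116, 0.395, -0.002]
wrist_force: [4.2, 1.8, -2.7]
finger_gap: 0.16
grip_force: 45.0
t: 15.7
tool_pos: [0.5996, 0.1244, 0.0801]
orientation: [-3.116, 0.394, 0.001]
wrist_force: [6.2, 3.3, -9.5]
finger_gap: 0.153
grip_force: 45.0
t: 16.08
tool_pos: [0.5996, 0.1245, 0.0791]
orientation: [-3.116, 0.394, 0.001]
wrist_force: [3.2, 2.9, -4.9]
finger_gap: 0.157
grip_force: 45.0
tool delta mm [-0.   0.5 -0.1] yaw -14.42 tcp [0.5996 0.1245 0.0791] tilt [-5.e-04  4.e-04 -1.e+00] F [ 3.2  2.9 -4.9] t 16.075 q7 -2.26 gap 0.157
```

```bash

python3 -m handwheel '[{"x":0,"y":0,"z":1.5,"rx":0,"ry":0,"rz":0,"claw":0},{"x":0,"y":0,"z":0,"rx":0,"ry":0,"rz":0,"claw":0},{"x":0,"y":0,"z":0,"rx":0,"ry":0,"rz":0,"claw":0}]'
python3 -m handwheel '[{"x":0,"y":0,"z":1.5,"rx":0,"ry":0,"rz":0,"claw":0},{"x":0,"y":0,"z":0,"rx":0,"ry":0,"rz":0,"claw":0},{"x":0,"y":0,"z":0,"rx":0,"ry":0,"rz":0,"claw":0}]'
python3 go.py .5995 .124 .0792
```

```text
t: 16.45
tool_pos: [0.5997, 0.1245, 0.0791]
orientation: [-3.117, 0.395, 0.0]
wrist_force: [-0.7, 3.1, 5.7]
finger_gap: 0.159
grip_force: 45.0
t: 16.82
tool_pos: [0.5997, 0.1245, 0.079]
orientation: [3.116, -0.395, 0.0]
wrist_force: [-3.4, 2.1, 14.4]
finger_gap: 0.159
grip_force: 45.0
tool delta mm [-0.1  0.5 -0.2] yaw -14.44 tcp [0.5997 0.1245 0.079 ] tilt [ 1.e-04 -3.e-04 -1.e+00] F [-3.4  2.1 14.4] t 16.825 q7 -2.26 gap 0.159
```

```bash

python3 -m handwheel '[{"x":0,"y":0,"z":0.3,"rx":0,"ry":0,"rz":0,"claw":0},{"x":0,"y":0,"z":0,"rx":0,"ry":0,"rz":0,"claw":0},{"x":0,"y":0,"z":0,"rx":0,"ry":0,"rz":0,"claw":0},{"x":0,"y":0,"z":0,"rx":0,"ry":0,"rz":0,"claw":0},{"x":0,"y":0,"z":0,"rx":0,"ry":0,"rz":0,"claw":0}]'
python3 - <<'E'
from h import *
im=r.read_camera("scene")[:,:,::-1]; cv2.imwrite("pics/fin.png",cv2.resize(im[110:250,230:370],None,fx=4,fy=4,interpolation=cv2.INTER_CUBIC))
E
```

```text
t: 17.45
tool_pos: [0.5997, 0.1245, 0.079]
orientation: [3.116, -0.395, 0.0]
wrist_force: [-4.2, 2.4, 16.0]
finger_gap: 0.151
grip_force: 45.0
```

View pics/fin.png

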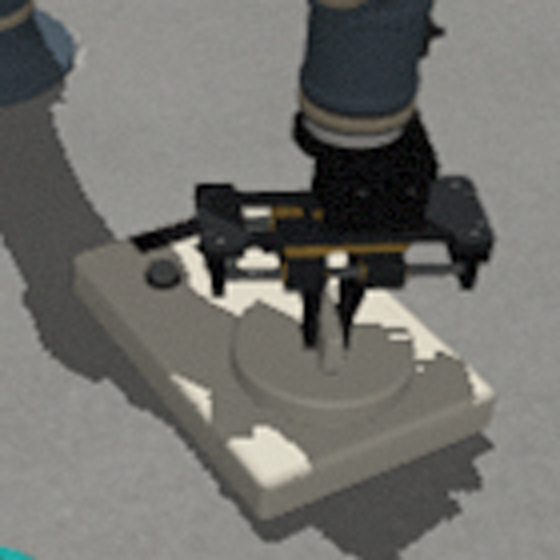

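The cover sits flush and level on the deck around (325,350) in the crop. The gripper holds it with a steady push of about 16 N.

```bash
python3 -c "
from bench import r
print(r.sign_off())"
```

```text
the job is handed in; nothing more can be done
None
```

I pressed the round, square and long keys in that order and snapped the cover home level; the job is handed in with the cover held down at about 16 N at 17.5 s of the 54 s limit, and no verdict was returned.

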